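# Seat a battery pack behind the tester's lip and hold it on the contacts

## Task

Lift the orange dust cover off the battery tester and stand it on the mat clear of the tester. Then take the grey pack with the green stripe, lay it flat on the tester's deck and push it, brass contacts first, under the lip against the sprung pins until it is fully home on the stop. Finish while still holding it pressed home so that the tester can take its reading, and leave the other packs and the bench things where they are.

Things in the scene. Friction and masses are not known exactly. Their poses are not given: they have to be found in the camera images.
- tester: black battery tester, 192 x 116 mm, fixed, turned up to 0.35 rad. Origin: underside, middle of its width; x points the way the pack is pushed (from the deck's open front edge to the console), z up. Flat deck 30 mm above the origin, x = -92 to +50 mm, with a contact pocket on it: stop block, two side cheeks and a lip over the top. Console behind at x = 50 to 100 mm, 52 mm high
- stop (a point): point on the front face of the pocket's stop (10 mm thick, 57 mm wide), in the middle of its width, at deck height, 25 mm ahead of the tester's origin along x; axes as the tester's (x = pushing direction)
- lip (a point): middle of the front edge of the aluminium lip's underside, 14 mm before the stop face and 14.5 mm above the deck; lip 4 mm thick. The side cheeks, 45 mm apart inside, are as long and as high. From here lip and cheeks flare outward as a lead-in, to about 22 mm before the stop face. Axes as the tester's
- pins (a joint): travel of the four sprung contact pins in the pocket, m: 0 when free (tips 5 mm forward of the stop face, 6 mm above the deck), 0.005 when a pack lies fully home on the stop. Pushing them takes about 3 N at first and 7 N fully in; they push the pack out again when it is let go
- cover: loose orange dust cover, an open-bottomed shell 100 (x) x 84 (y) x 34 mm high, 3 mm walls, 70 g (varies), standing on the deck over the pocket. Origin: centre of its bottom rim, z up. On its top a black grip rib 54 mm long (along x), 12 mm wide (y) and 22 mm high, so the rib's top is 56 mm above the origin
- pack: grey battery pack lying flat, 64 (x) x 42 (y) x 12 mm, about 65 g, white label on top, green stripe across the contact end. Origin: centre of its underside; x points to the contact end (four brass contacts on the end and the top edge), z up. It lies on the mat among two other packs, in any of the three places
- pack_nose (a point): middle of the lower edge of the grey pack's contact end, 32 mm from its origin along x; when the pack is home it coincides with stop
- pack_black: bystander: black pack 70 x 50 x 10 mm with a red stripe; origin at the centre of its underside
- pack_white: bystander: white pack 56 x 44 x 14 mm with a blue stripe; origin at the centre of its underside
- phone: bystander: black phone lying flat, 148 x 72 x 9 mm; origin at the centre of its underside
- screwdriver: bystander: red-handled screwdriver lying on the mat, 150 mm long; origin near its middle, along x
- solvent_bottle: bystander: white solvent bottle with steel top, 52 mm diameter, 99 mm high; origin at the centre of its underside
- screw_dish: bystander: small aluminium dish, 72 mm diameter, 22 mm high; origin at the centre of its underside
- esd_brush: bystander: black brush lying on the mat, 150 mm long; origin near its middle, along x
Not all that is in view belongs to the job. There is more than one size of the cover; the one meant has the size given above.

How it is judged (in metres and radians):
On the way:
1. the dust cover stands on the mat, let go, clear of the tester (height (world z) of cover below 0.01 m and angle between cover's own z axis and vertical below 0.15 rad and contact force between cover and tester below 0.05 N and contact force between cover and the fingers below 0.05 N and linear speed of cover below 0.02 m/s), for 0.2 s.
At the end, for the whole second after the job is handed in: Cover upright on the mat, let go, at rest, clear of the tester. Grey pack flat on the deck, contact end under the lip within 2 mm of the stop, 5 mm of the middle, 0.08 rad of square; pins in over 3 mm, pushing back over 3 N; gripper still on the pack (over 2 N), pack at rest (all of step 1 and x of pack_nose in the frame of stop between -0.002 and 0.003 m and y of pack_nose in the frame of stop between -0.005 and 0.005 m and z of pack_nose in the frame of stop between -0.003 and 0.004 m and angle between the x axis of pack and the x axis of tester, either way round below 0.08 rad and angle between pack's own z axis and vertical below 0.08 rad and value of joint pins above 0.003 m and contact force between pack and tester above 3 N and contact force between pack and the fingers above 2 N and linear speed of pack below 0.01 m/s); the arm keeps its last pose, push and grip.
It fails at once if a bystander (another pack, phone, screwdriver, bottle, dish or brush) is shifted more than 20 mm (distance of any of pack_black, pack_white, phone, screwdriver, solvent_bottle, screw_dish, esd_brush from where it was at the start of the episode above 0.02 m).
It also fails if it takes over 72 s, if anything falls off the work surface, if the arm or the gripper's body presses on something with over 40 N, if the wrist force passes 120 N, or if a joint passes its speed limit or range.

## Robot

A 6-joint arm with a two-finger parallel gripper is mounted at the origin on the work surface. World frame = base frame: x ahead of the robot, y to its left, z up, the work surface at z = 0. Lengths are in m, angles in degrees, forces in N, time in s.
With the tool pointing down it reaches from about 0.3 to 0.75 m from the base axis. Payload 8.5 kg.
Tool frame: the origin (TCP) lies on the centre line of the jaws, within the pads' length; the fingertips stand 14 mm ahead of it and the grasp point (between the pads) lies 5 mm behind it; z points along the fingers, x is the direction in which the jaws open and shut, and the axes are right-handed (so a half turn about z gives the same grasp; the last joint's range is limited). The gripper opens to 85 mm and grips with 20 to 120 N. Pads are 22 mm wide; open, the fingers measure 114 mm over their backs; the gripper's body (76 mm by 85 mm) begins 54 mm behind the grasp point. The pads swing forward as they close: fully open they stand 13 mm farther back than shut.
Start: joints at [-83.669, 21.807, 74.336, -0, 83.858, -12.336], TCP at [0.176, -0.521, 0.245] pointing down, gripper open.
Joint ranges: [-178.18, 178.18], [-50.72, 133.34], [12.68, 142.11], [-81.47, 261.47], [9.98, 163.14], [-165.26, 165.26]. Speed limits (degrees/s): [136.94, 136.94, 180, 180, 180, 180].

## Interface

Orientations are given as a 3x3 rotation matrix whose columns are the frame's x, y, z axes.
In Python, from rig import * gives the robot as it stands.
- The arm moves only by the shell command python3 -m crank 'ROWS' [FORCE]. ROWS is JSON, one flat list of numbers, 7 for each row, row after row: the turn, a rotation vector about the world's x, y, z in rad, then the shift along the world's x, y, z in m, then the opening in per cent of the stroke, from 0 (shut) to 100 (fully open). A call has 1 to 20 rows; each row shifts and turns the commanded pose from where the row before left it; what a row does not reach is not made up. A row lasts 1/10 s, in which the tool goes at most 50 mm and 8.59 degrees, less where a joint would pass 70% of its speed; a pose out of reach is approached as far as the arm can. A call is refused whole if a number of a shift passes 0.05 or a number of a turn 0.15, either way. A call with a gripper value outside its range is refused whole. The fingers move at their own pace and stop on an object; FORCE is the grip in N (left out, the last holds). Time passes only in rows, so rows that do not move let the fingers close. It gives the time, the measured TCP pose, the force and the opening at its end, in the units of the state.
- observe(): the state, without advancing time (a new reading comes with each control period).
- get_image(name): name is "side" or "top" or "wrist"; returns a dict with "frame" (400x640x3 uint8, red, green, blue), "fov_y" (degrees; the focal length in pixels is half the picture's height over the tangent of half this angle, whatever the lens; pixels are square), "cx", "cy" (the principal point, pixels), "world_to_cam" (4x4, takes a point from world to camera coordinates). Camera axes: x right, y up, looking along -z (the intrinsics and any distortion apply to the point x, -y, -z); pixel columns grow to the right and rows downward; lengths in m; the calibration is good to about 2 mm. A picture is of the moment at which its call begins. There is no depth.
- close_job(): hands the job in, once; it reports no verdict.
The state is a dict: "time_s": time; "q": joint angles; "qvel": joint speeds; "joint_efforts": joint torques, N m; "position": TCP position; "tool_rot": TCP orientation; "ft_force": force on the tool from outside, world axes, zero at the start; "wrist_torque": the same for the moment, N m; "grip_width": finger opening in m.
Only numpy, scipy, OpenCV 4.12 (cv2) and the standard library are available. Lean on these libraries where they do the work, as an engineer would, in place of code of your own. Each camera call takes 0.05 s, during which the arm holds its last target. There are 200 camera calls.

## Working session

There is one attempt and no reset: what is moved stays moved. The work goes in short steps, Python scripts to look and compute and a shell command to move; the robot and the scene stay as the last step left them, time stands still between calls to the robot, and variables do not carry over. Pictures are saved under pics/ and viewed, about 8 in all and at most 12, crops included, and the job is handed in when it is done.

```bash
ls; mkdir -p pics; python3 - <<'E'
from rig import *
import cv2
for n in ("top","side"):
    d=get_image(n); cv2.imwrite(f"pics/{n}0.png",d["frame"][:,:,::-1]); print(n,{k:v for k,v in d.items() if k!="frame"})
s=observe(); print(s)
E
```

```text
pics
top {'fov_y': 50.80343193821301, 'cx': 321.89185854759444, 'cy': 201.75631041355973, 'world_to_cam': array([[ 0.01579254, -0.99977224,  0.01435466,  0.00687359],
       [ 0.98981911,  0.0176631 ,  0.1412308 , -0.5747623 ],
       [-0.14145218,  0.01197812,  0.98987262, -1.18527864],
       [ 0.        ,  0.        ,  0.        ,  1.        ]])}
side {'fov_y': 56.366281767033925, 'cx': 314.9022269960072, 'cy': 199.89398387169388, 'world_to_cam': array([[-0.68270317, -0.73054212,  0.01498644,  0.39535491],
       [ 0.5604465 , -0.51036583,  0.65224722, -0.34222073],
       [-0.4688455 ,  0.45369035,  0.75785815, -0.75787623],
       [ 0.        ,  0.        ,  0.        ,  1.        ]])}
{'time_s': 0.1, 'q': array([-8.36699826e+01,  2.18379179e+01,  7.43804448e+01, -2.17750538e-03,
        8.38593831e+01, -1.23340659e+01]), 'qvel': array([-0.01127501,  0.06815441, -0.12014623, -0.07228421,  0.0367155 ,
       -0.02770663]), 'joint_efforts': array([ 3.81320715e-03, -4.49222875e+01, -2.31655240e+01, -1.69738450e-04,
        3.70298338e-03,  4.61912987e-05]), 'position': array([ 0.17598591, -0.52081238,  0.24476593]), 'tool_rot': array([[ 3.20022906e-01, -9.47409787e-01, -1.87163339e-04],
       [-9.47408867e-01, -3.20022861e-01,  1.34447995e-03],
       [-1.33367001e-03, -2.52944173e-04, -9.99999079e-01]]), 'ft_force': array([0.35851875, 0.50813731, 0.2682935 ]), 'wrist_torque': array([-0.00415516, -0.02041052, -0.0591736 ]), 'grip_width': 0.08512864039908964}
```

View pics/top0.png

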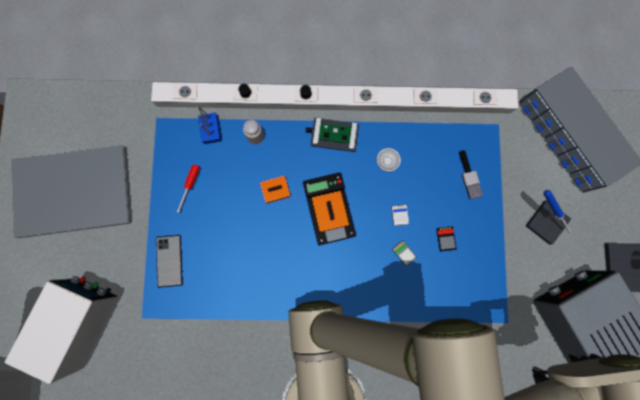

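View pics/side0.png

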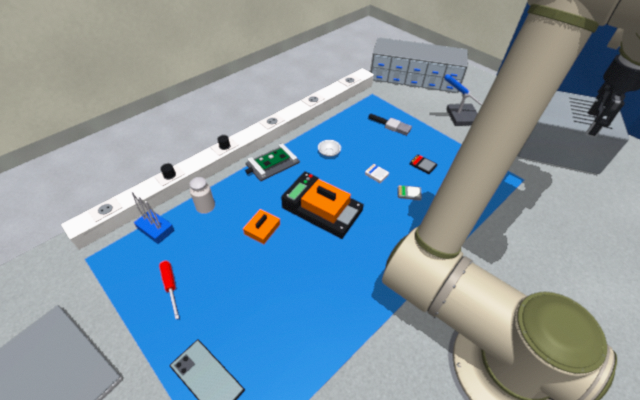

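The top view shows the tester at about (330,208) with the larger orange cover on it. A smaller orange cover sits on the mat at (274,189), so it isn't the one meant. The packs are green-striped at (404,252), blue-striped white at (400,215) and red-striped black at (447,238). Next I'll enlarge a crop to confirm.

```bash
cat > h.py <<'E'
import numpy as np, cv2
def K(d):
    f=d["frame"].shape[0]/2/np.tan(np.radians(d["fov_y"]/2)); return f
def proj(d,p):
    c=(d["world_to_cam"]@np.append(p,1))[:3]; f=K(d); return np.array([d["cx"]+f*c[0]/-c[2], d["cy"]-f*c[1]/-c[2]])
def ray(d,u,v,z):
    f=K(d); W=d["world_to_cam"]; r=W[:3,:3].T@np.array([(u-d["cx"])/f,-(v-d["cy"])/f,-1]); o=-W[:3,:3].T@W[:3,3]
    return o+r*(z-o[2])/r[2]
def crop(d,u0,v0,w,h,s,name):
    im=cv2.resize(d["frame"][v0:v0+h,u0:u0+w,::-1],None,fx=s,fy=s,interpolation=cv2.INTER_CUBIC)
    step=10
    for u in range((u0//step+1)*step,u0+w,step):
        cv2.line(im,(int((u-u0+.5)*s),0),(int((u-u0+.5)*s),5 if u%50 else 15),(255,255,255),1)
        if u%20==0: cv2.putText(im,str(u),(int((u-u0+.5)*s)-10,18),0,.35,(255,255,255),1)
    for v in range((v0//step+1)*step,v0+h,step):
        cv2.line(im,(0,int((v-v0+.5)*s)),(5,int((v-v0+.5)*s)),(255,255,255),1)
        if v%20==0: cv2.putText(im,str(v),(7,int((v-v0+.5)*s)+4),0,.35,(255,255,255),1)
    cv2.imwrite(name,im)
E
python3 - <<'E'
from rig import *
from h import *
d=get_image("top"); crop(d,295,165,130,105,6,"pics/c1.png")
for u,v in [(404,252),(400,215),(447,238),(274,189),(388,160),(253,131)]: print(u,v,ray(d,u,v,.012).round(3))
E
```

```text
404 252 [ 0.434 -0.227  0.012]
400 215 [ 0.543 -0.217  0.012]
447 238 [ 0.477 -0.355  0.012]
274 189 [0.615 0.16  0.012]
388 160 [ 0.71  -0.182  0.012]
253 131 [0.793 0.229 0.012]
```

View pics/c1.png

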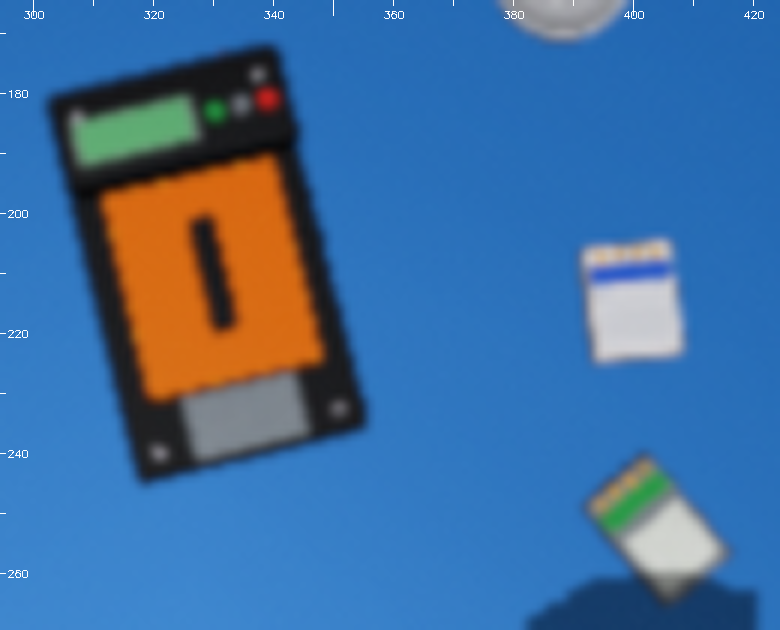

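The crop confirms it. The green-striped grey pack is at full-image pixel (404,252), with its brass end up-left. The large cover is on the tester, with the rib centre near (330.5,210).

```bash
python3 - <<'E'
from rig import *
from h import *
d=get_image("top")
def P(l,z): return np.array([ray(d,295+x/6-.5,165+y/6-.5,z) for x,y in l])
def rep(n,a):
    # order: front-left, front-right, back-right, back-left (front = +x of body)
    c=a.mean(0); x=(a[0]+a[1]-a[2]-a[3])/2; y=(a[0]+a[3]-a[1]-a[2])/2
    print(n,c.round(4),"len x,y",np.linalg.norm(x).round(4),np.linalg.norm(y).round(4),"yaw",np.degrees(np.arctan2(x[1],x[0])).round(2))
rep("cover",P([(100,197),(275,152),(326,362),(150,402)],.064))
rep("rib",P([(189,218),(211,213),(239,328),(215,334)],.086))
rep("pack",P([(585,508),(647,453),(733,550),(670,605)],.012))
rep("white",P([(582,247),(670,239),(683,354),(595,362)],.014))
rep("tester",np.r_[P([(48,98),(275,45)],.052),P([(367,428),(140,483)],.030)])
s=get_image("side")
E
```

```text
cover [ 0.5457 -0.0066  0.064 ] len x,y 0.1019 0.0858 yaw 14.35
rib [ 0.5452 -0.0062  0.086 ] len x,y 0.0556 0.011 yaw 13.83
pack [ 0.432  -0.2282  0.012 ] len x,y 0.0623 0.0413 yaw 41.69
white [ 0.5441 -0.2161  0.014 ] len x,y 0.0575 0.044 yaw 5.85
tester [ 0.5555 -0.0047  0.041 ] len x,y 0.1911 0.1132 yaw 14.55
```

```bash
python3 -m crank '[0,0,-0.083,0.0284,0.0396,0,100, 0,0,0,0.0284,0.0396,0,100, 0,0,0,0.0284,0.0396,0,100, 0,0,0,0.0284,0.0396,0,100, 0,0,0,0.0284,0.0396,0,100, 0,0,0,0.0284,0.0396,0,100, 0,0,0,0.0284,0.0396,0,100, 0,0,0,0.0284,0.0396,0,100, 0,0,0,0.0284,0.0396,0,100, 0,0,0,0.0284,0.0396,0,100, 0,0,0,0.0284,0.0396,0,100, 0,0,0,0.0284,0.0396,0,100, 0,0,0,0.0284,0.0396,0,100, 0,0,0,0,0,-0.04,100, 0,0,0,0,0,-0.03,60, 0,0,0,0,0,0,60]' 40
python3 - <<'E'
from rig import *
from h import *
s=observe(); print(s["position"],s["tool_rot"],s["q"])
d=get_image("wrist"); cv2.imwrite("pics/w1.png",d["frame"][:,:,::-1])
E
```

```text
time_s: 1.85
position: [0.5435, -0.0055, 0.1718]
tool_rot: [[0.241, -0.97, -0.008], [-0.971, -0.241, 0.002], [-0.004, 0.007, -1.0]]
ft_force: [-0.1, 0.1, 1.3]
grip_width: 0.0589
[ 0.54354996 -0.00551755  0.17181402] [[ 0.24105173 -0.97048132 -0.00775101]
 [-0.97050568 -0.24107184  0.00175964]
 [-0.00357625  0.00709823 -0.99996841]] [-1.30641999e+01  2.50588153e+01  8.19927872e+01 -2.26962234e-03
  7.34037974e+01  6.29870161e+01]
```

View pics/w1.png

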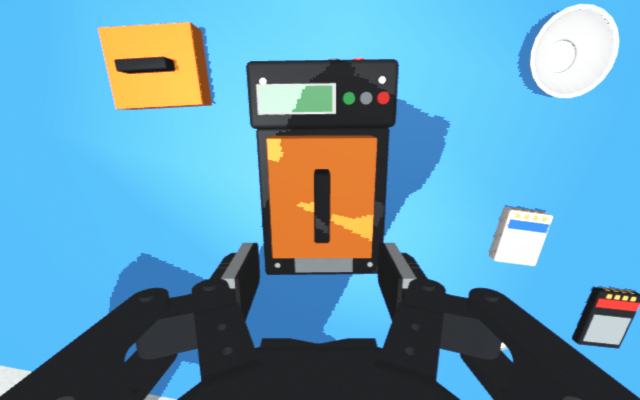

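The wrist view shows the rib from (322,170) to (322,241), square to the jaws and centred between the fingers. I'll descend and grip.

```bash
python3 -m crank '[0,0,0,0.001,-0.001,-0.04,60, 0,0,0,0.001,0,-0.03,50, 0,0,0,0,0,-0.015,50, 0,0,0,0,0,-0.005,50, 0,0,0,0,0,0,50, 0,0,0,0,0,0,0, 0,0,0,0,0,0,0, 0,0,0,0,0,0,0, 0,0,0,0,0,0,0, 0,0,0,0,0,0,0, 0,0,0,0,0,0,0]' 40; python3 - <<'E'
from rig import *
from h import *
d=get_image("wrist")
print(ray(d,322,170,.086),ray(d,322,241,.086))
E
```

```text
time_s: 3.0
position: [0.5479, -0.0075, 0.0868]
tool_rot: [[0.24, -0.971, 0.003], [-0.971, -0.24, -0.001], [0.001, -0.002, -1.0]]
ft_force: [-0.5, -0.5, 6.2]
grip_width: 0.0111
[0.59251634 0.00178263 0.086     ] [ 0.5606531  -0.00621129  0.086     ]
```

```bash
python3 -m crank '[0,0,0,0,0,0.01,0, 0,0,0,0,0,0.03,0, 0,0,0,0,0,0.03,0, 0,0,0,0,0,0.03,0, 0,0,0,0,0,0,0, 0,0,0,0,0,0,0]' 50; python3 - <<'E'
from rig import *
from h import *
s=observe(); print(s["position"],s["ft_force"],s["grip_width"])
d=get_image("side"); crop(d,220,110,220,165,3.6,"pics/s1.png")
E
```

```text
time_s: 3.65
position: [0.5471, -0.0072, 0.186]
tool_rot: [[0.24, -0.971, 0.001], [-0.971, -0.24, -0.0], [0.0, -0.001, -1.0]]
ft_force: [-0.5, 0.3, -1.1]
grip_width: 0.0106
[ 0.5471093  -0.00719413  0.18595028] [-0.51174584  0.33397554 -1.13918079] 0.010590306141747463
```

View pics/s1.png

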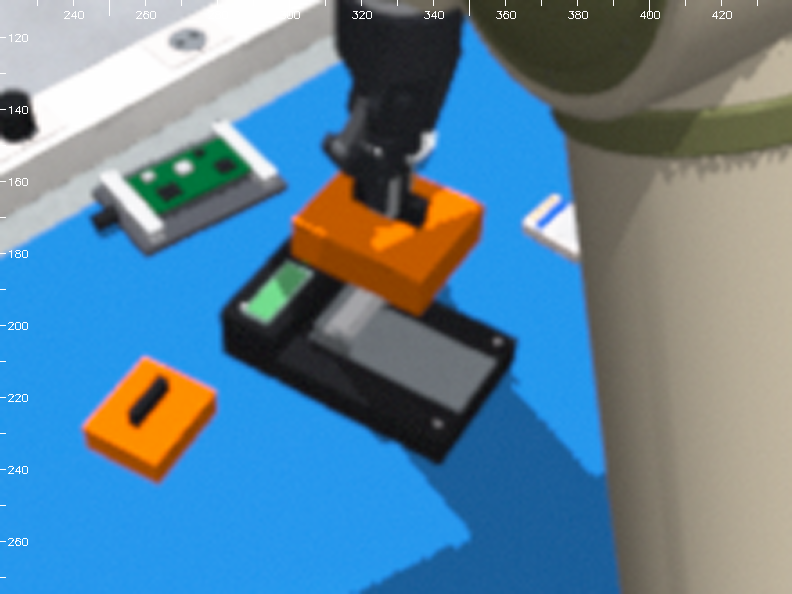

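The cover is held by its rib, level, well above the tester; the pocket is visible below at about (318,200). I'll carry it to open mat around (0.43, 0.20).

```bash
python3 -m crank '[0,0,0,-0.0195,0.0345,0,0, 0,0,0,-0.0195,0.0345,0,0, 0,0,0,-0.0195,0.0345,0,0, 0,0,0,-0.0195,0.0345,0,0, 0,0,0,-0.0195,0.0345,0,0, 0,0,0,-0.0195,0.0345,0,0, 0,0,0,0,0,-0.04,0, 0,0,0,0,0,-0.04,0, 0,0,0,0,0,-0.025,0, 0,0,0,0,0,-0.012,0, 0,0,0,0,0,-0.004,0, 0,0,0,0,0,0,0, 0,0,0,0,0,0,0]' 50
```

```text
time_s: 5.0
position: [0.4304, 0.1998, 0.0647]
tool_rot: [[0.24, -0.971, 0.001], [-0.971, -0.24, 0.0], [-0.0, -0.001, -1.0]]
ft_force: [0.2, 0.3, -0.4]
grip_width: 0.0105
```

```bash
python3 -m crank '[0,0,0,0,0,-0.004,0, 0,0,0,0,0,-0.002,0, 0,0,0,0,0,-0.001,0, 0,0,0,0,0,0,0, 0,0,0,0,0,0,0]' 50
```

```text
time_s: 5.5
position: [0.4303, 0.1998, 0.0574]
tool_rot: [[0.24, -0.971, 0.0], [-0.971, -0.24, 0.0], [0.0, -0.0, -1.0]]
ft_force: [0.1, 0.3, -1.0]
grip_width: 0.0107
```

```bash
python3 -m crank '[0,0,0,0,0,-0.001,0, 0,0,0,0,0,0,0]' 50; python3 -m crank '[0,0,0,0,0,-0.001,0, 0,0,0,0,0,0,0]' 50;  python3 -m crank '[0,0,0,0,0,-0.001,0, 0,0,0,0,0,0,0]' 50
```

```text
time_s: 5.7
position: [0.4303, 0.1998, 0.0568]
tool_rot: [[0.24, -0.971, 0.001], [-0.971, -0.24, 0.0], [0.0, -0.001, -1.0]]
ft_force: [-1.7, -0.2, 4.9]
grip_width: 0.0106
time_s: 5.9
position: [0.4303, 0.1998, 0.0567]
tool_rot: [[0.241, -0.971, 0.001], [-0.971, -0.241, 0.0], [0.0, -0.001, -1.0]]
ft_force: [-4.8, -2.3, 18.1]
grip_width: 0.0105
time_s: 6.1
position: [0.4304, 0.1998, 0.0567]
tool_rot: [[0.241, -0.971, 0.002], [-0.971, -0.241, 0.0], [0.0, -0.002, -1.0]]
ft_force: [-8.6, -2.6, 31.5]
grip_width: 0.0107
```

```bash
python3 -m crank '[0,0,0,0,0,0.0022,0, 0,0,0,0,0,0,40, 0,0,0,0,0,0,40, 0,0,0,0,0,0,40, 0,0,0,0,0,0.02,40, 0,0,0,0,0,0.04,60, 0,0,0,0,0,0.04,60, 0,0,0,0,0,0.02,60, 0,0,0.0483,-0.001,-0.0438,0,75, 0,0,0.0483,-0.001,-0.0438,0,75, 0,0,0.0483,-0.001,-0.0438,0,75, 0,0,0.0483,-0.001,-0.0438,0,75, 0,0,0.0483,-0.001,-0.0438,0,75, 0,0,0.0483,-0.001,-0.0438,0,75, 0,0,0.0483,-0.001,-0.0438,0,75, 0,0,0.0483,-0.001,-0.0438,0,75, 0,0,0.0483,-0.001,-0.0438,0,75, 0,0,0.0483,-0.001,-0.0438,0,75]' 30;  python3 -m crank '[0,0,0,0,0,0,75, 0,0,0,0,0,0,75]'
python3 - <<'E'
from rig import *
from h import *
a=get_image("top"); b=get_image("wrist")
cv2.imwrite("pics/w2.png",b["frame"][:,:,::-1])
im=np.vstack([cv2.resize(a["frame"][165:265,220:370,::-1],None,fx=5,fy=5,interpolation=cv2.INTER_CUBIC)]); cv2.imwrite("pics/t2.png",im)
for o in [(0.4208,-.2382,.012),(.432,-.2282,.012)]: print(proj(b,np.array(o)))
E
```

```text
time_s: 7.9
position: [0.4198, -0.2401, 0.1763]
tool_rot: [[0.665, -0.747, -0.0], [-0.747, -0.665, 0.0], [-0.0, -0.0, -1.0]]
ft_force: [0.3, 0.1, 0.7]
grip_width: 0.0641
time_s: 8.1
position: [0.4199, -0.2387, 0.176]
tool_rot: [[0.662, -0.749, -0.001], [-0.749, -0.662, 0.001], [-0.001, -0.0, -1.0]]
ft_force: [0.1, 0.8, 1.0]
grip_width: 0.0641
[319.65987425 188.16168033]
[319.61672745 173.13900946]
```

View pics/w2.png

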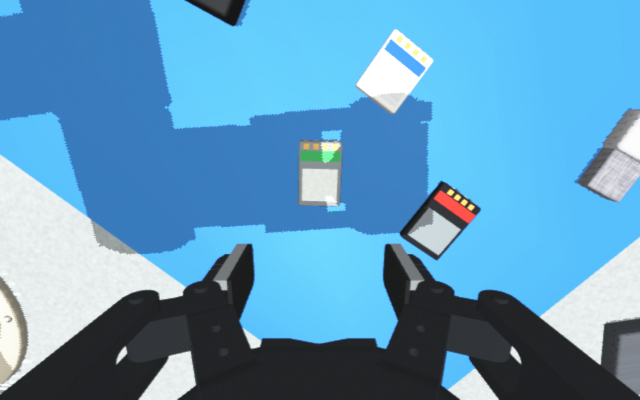

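View pics/t2.png

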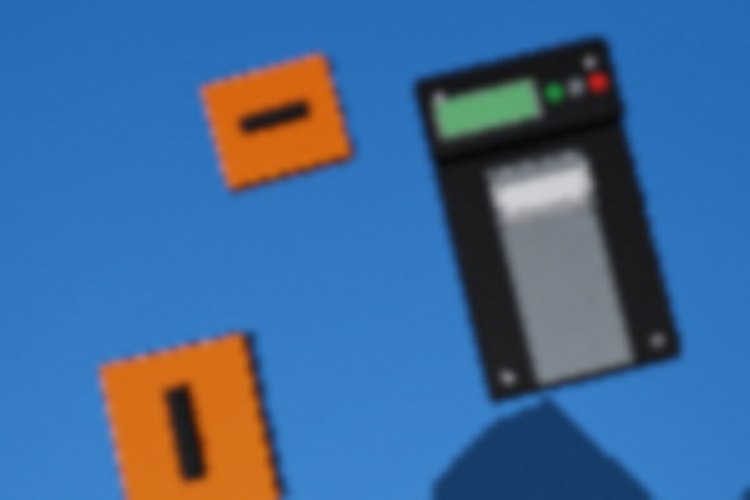

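The wrist view shows the pack at (320,173), square to the jaws and centred, with the black pack's nearest corner about 80 mm to the side. The top crop shows the cover upright on the mat, clear of the tester, and the lip of the pocket bright at (540,185). I'll descend.

```bash
python3 -m crank '[0,0,0,0.001,0,-0.045,75, 0,0,0,0,0,-0.045,75, 0,0,0,0,0,-0.04,75, 0,0,0,0,0,-0.015,75, 0,0,0,0,0,-0.008,75, 0,0,0,0,0,-0.004,75, 0,0,0,0,0,0,75,0,0,0,0,0,0,75]'
python3 - <<'E'
from rig import *
from h import *
d=get_image("top")
def P(l,z): return np.array([ray(d,220+x/5-.5,165+y/5-.5,z) for x,y in l])
t=np.r_[P([(415,80),(603,38)],.052),P([(682,353),(493,400)],.030)]
c=t.mean(0); x=(t[0]+t[1]-t[2]-t[3])/2; print("tester mid",c,np.linalg.norm(x),np.degrees(np.arctan2(x[1],x[0])))
ch=P([(497,225),(597,210),(633,362),(540,388)],.030); m1=ch[:2].mean(0); m2=ch[2:].mean(0); e=m1-m2
print("channel",m1,m2,np.degrees(np.arctan2(e[1],e[0])),np.linalg.norm(ch[0]-ch[1]),np.linalg.norm(ch[3]-ch[2]))
E
```

```text
time_s: 9.0
position: [0.4217, -0.2384, 0.0204]
tool_rot: [[0.664, -0.748, 0.001], [-0.748, -0.664, -0.001], [0.002, -0.0, -1.0]]
ft_force: [0.6, 0.3, 0.2]
grip_width: 0.0644
tester mid [ 0.55659926 -0.00491963  0.041     ] 0.18998573945260075 14.97527674124507
channel [ 0.55798645 -0.00445265  0.03      ] [ 0.4662856  -0.02862176  0.03      ] 14.765362817056475 0.059348981657387334 0.056135710487470576
```

```bash
python3 -m crank '[0,0,0,0,0,-0.003,75, 0,0,0,0,0,0,40, 0,0,0,0,0,0,40, 0,0,0,0,0,0,40, 0,0,0,0,0,0,40, 0,0,0,0,0,0,40,0,0,0,0,0,0,40]' 50
```

```text
time_s: 9.75
position: [0.4213, -0.2384, 0.0169]
tool_rot: [[0.664, -0.748, 0.0], [-0.748, -0.664, -0.0], [0.0, -0.0, -1.0]]
ft_force: [-1.0, 1.1, 5.3]
grip_width: 0.0407
```

```bash
python3 -m crank '[0,0,0,0,0,0.02,30, 0,0,0,0,0,0.04,30, 0,0,0,0,0,0.04,30, 0,0,0,0,0,0,30, 0,0,-0.0788,0.0121,0.0363,0,30, 0,0,-0.0788,0.0121,0.0363,0,30, 0,0,-0.0788,0.0121,0.0363,0,30, 0,0,-0.0788,0.0121,0.0363,0,30, 0,0,-0.0788,0.0121,0.0363,0,30, 0,0,-0.0788,0.0121,0.0363,0,30, 0,0,0,0,0,-0.03,30, 0,0,0,0,0,-0.02,30,0,0,0,0,0,0,30,0,0,0,0,0,0,30]' 50
python3 - <<'E'
from rig import *
from h import *
b=get_image("wrist"); crop(b,220,40,200,150,4,"pics/w3.png")
E
```

```text
time_s: 11.15
position: [0.4938, -0.0206, 0.0665]
tool_rot: [[0.25, -0.968, -0.001], [-0.968, -0.25, 0.0], [-0.0, 0.001, -1.0]]
ft_force: [1.2, -0.3, -1.1]
grip_width: 0.0408
```

View pics/w3.png

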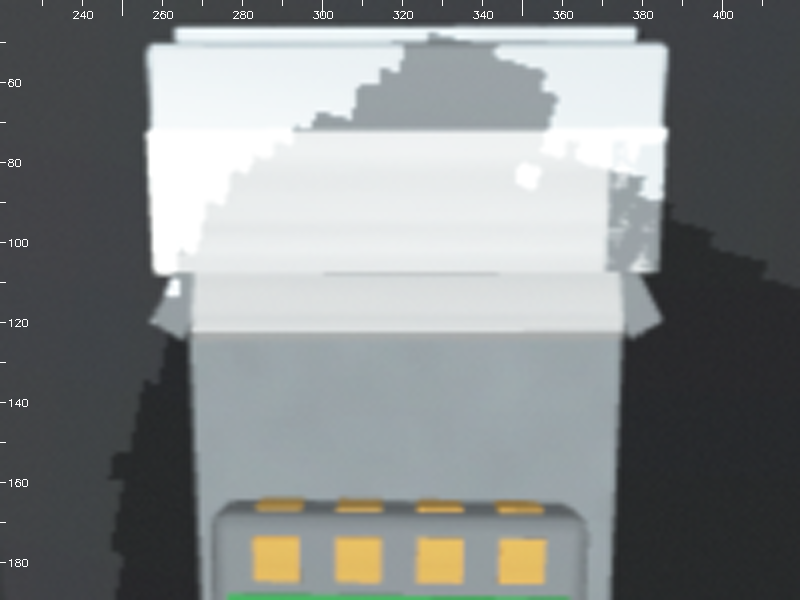

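The pack is square to the pocket. Its centre is at column 319.5 against 321.2 for the pocket, so it needs about 0.7 mm to the right (−y). I'll correct that and set it down on the deck.

```bash
python3 -m crank '[0,0,0,0.0002,-0.0007,-0.010,30, 0,0,0,0,0,-0.006,30, 0,0,0,0,0,-0.002,30, 0,0,0,0,0,0,30, 0,0,0,0,0,0,30]' 50; python3 -m crank '[0,0,0,0,0,-0.001,30, 0,0,0,0,0,0,30]';python3 -m crank '[0,0,0,0,0,-0.001,30, 0,0,0,0,0,0,30]'
```

```text
time_s: 11.7
position: [0.4941, -0.0212, 0.0486]
tool_rot: [[0.25, -0.968, 0.0], [-0.968, -0.25, -0.0], [0.0, -0.0, -1.0]]
ft_force: [-0.4, -0.3, -2.3]
grip_width: 0.0407
time_s: 11.9
position: [0.494, -0.0211, 0.0476]
tool_rot: [[0.25, -0.968, 0.0], [-0.968, -0.25, -0.0], [0.0, -0.0, -1.0]]
ft_force: [-0.1, -0.3, -0.9]
grip_width: 0.0404
time_s: 12.1
position: [0.4941, -0.0212, 0.0469]
tool_rot: [[0.25, -0.968, 0.001], [-0.968, -0.25, -0.0], [0.0, -0.001, -1.0]]
ft_force: [-2.2, -0.2, 5.1]
grip_width: 0.0409
```

```bash
python3 -m crank '[0,0,0,0.0039,0.001,0,30, 0,0,0,0.0039,0.001,0,30, 0,0,0,0.0039,0.001,0,30, 0,0,0,0.0039,0.001,0,30,0,0,0,0,0,0,30]';python3 -m crank '[0,0,0,0.0029,0.00075,0,30, 0,0,0,0.0029,0.00075,0,30, 0,0,0,0.0029,0.00075,0,30, 0,0,0,0,0,0,30]'; python3 -m crank '[0,0,0,0.0029,0.00075,0,30, 0,0,0,0.0019,0.0005,0,30, 0,0,0,0,0,0,30]'
```

```text
time_s: 12.6
position: [0.5098, -0.0171, 0.0469]
tool_rot: [[0.251, -0.968, 0.0], [-0.968, -0.251, -0.0], [0.0, -0.0, -1.0]]
ft_force: [-1.2, 0.5, 4.6]
grip_width: 0.0404
time_s: 13.0
position: [0.5183, -0.0149, 0.0469]
tool_rot: [[0.251, -0.968, -0.0], [-0.968, -0.251, -0.0], [0.0, 0.0, -1.0]]
ft_force: [-1.8, 0.5, 5.7]
grip_width: 0.0404
time_s: 13.3
position: [0.523, -0.0137, 0.0469]
tool_rot: [[0.25, -0.968, -0.0], [-0.968, -0.25, -0.0], [0.0, 0.0, -1.0]]
ft_force: [-2.8, -0.3, 5.7]
grip_width: 0.0407
```

```bash
for i in 1 2 3 4 5; do python3 -m crank '[0,0,0,0.0019,0.0005,0,30, 0,0,0,0,0,0,30, 0,0,0,0,0,0,30]' 60 | grep -E "posi|ft_f|grip"; done
```

```text
position: [0.5248, -0.0132, 0.047]
ft_force: [-4.2, 0.1, 6.6]
grip_width: 0.0401
position: [0.5266, -0.0127, 0.047]
ft_force: [-4.0, -0.8, 6.5]
grip_width: 0.04
position: [0.528, -0.0123, 0.047]
ft_force: [-6.5, -1.5, 8.3]
grip_width: 0.0405
position: [0.5292, -0.0119, 0.047]
ft_force: [-8.9, -3.3, 10.6]
grip_width: 0.0404
position: [0.5307, -0.0115, 0.047]
ft_force: [-11.2, -3.7, 12.1]
grip_width: 0.0403
```

```bash
for i in 1 2 3; do python3 -m crank '[0,0,0,0.00097,0.00025,0,30, 0,0,0,0,0,0,30, 0,0,0,0,0,0,30]' 60 | grep -E "posi|ft_f|grip"; done
```

```text
position: [0.5312, -0.0113, 0.047]
ft_force: [-13.0, -5.5, 13.4]
grip_width: 0.0406
position: [0.532, -0.0111, 0.047]
ft_force: [-14.0, -5.5, 13.0]
grip_width: 0.0401
position: [0.5323, -0.0111, 0.0469]
ft_force: [-17.9, -7.4, 17.0]
grip_width: 0.0399
```

```bash
python3 -m crank '[0,0,0,0.00097,0.00025,0,30, 0,0,0,0,0,0,30, 0,0,0,0,0,0,30]' 60 | grep -E "posi|ft_f|grip"
python3 - <<'E'
from rig import *
from h import *
b=get_image("wrist"); crop(b,220,80,200,150,4,"pics/w4.png"); print(observe()["tool_rot"].round(3))
E
```

```text
position: [0.5323, -0.011, 0.0469]
ft_force: [-21.5, -9.3, 19.0]
grip_width: 0.0406
[[ 0.251 -0.968 -0.01 ]
 [-0.968 -0.251 -0.002]
 [-0.001  0.01  -1.   ]]
```

View pics/w4.png

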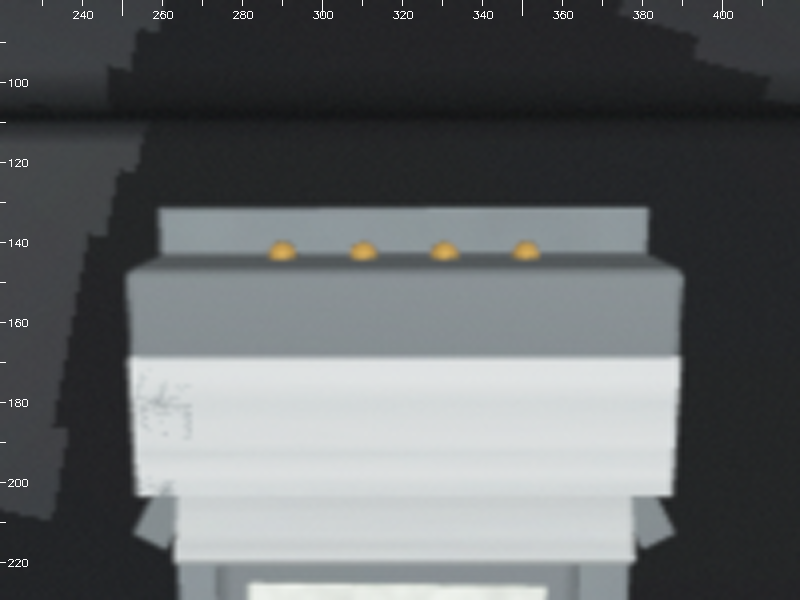

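Four pin tails now stand out behind the stop at (290..351,142), and the nose is under the lip. The label edge is square, and the TCP no longer moves as force rises, which means a hard stop. One last check on settling, slip in the grip, and the cover.

```bash
python3 -m crank '[0,0,0,0,0,0,30, 0,0,0,0,0,0,30, 0,0,0,0,0,0,30, 0,0,0,0,0,0,30, 0,0,0,0,0,0,30]' 60 | grep -E "time|posi|ft_f|grip"
python3 - <<'E'
from rig import *
from h import *
b=get_image("wrist"); p=observe()["position"]; e=np.array([.968,.25,0])
for k in (20,21,22,23): # label edge if no slip: label edge k mm ahead of TCP (15+7=22)
    print(k,proj(b,np.r_[(p+e*k/1e3)[:2],.042]).round(1))
print("home, label x=0 on tester:",proj(b,np.array([.5522,-.0058,.042])).round(1))
t=get_image("top")["frame"]; s=get_image("side")["frame"]
im=np.hstack([cv2.resize(t[110:290,150:500,::-1],(400,206)),cv2.resize(s[110:310,150:450,::-1],(400,267))[:206]]); cv2.imwrite("pics/f.png",im)
E
```

```text
time_s: 16.55
position: [0.5323, -0.011, 0.0469]
ft_force: [-22.8, -10.9, 19.3]
grip_width: 0.0403
20 [318.1 222.9]
21 [318.1 220.9]
22 [318.1 218.9]
23 [318.1 216.8]
home, label x=0 on tester: [317.9 221.8]
```

View pics/f.png

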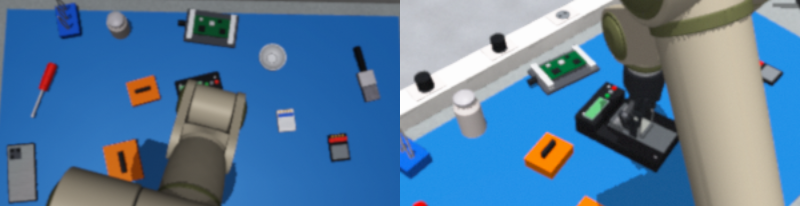

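```bash
python3 - <<'E'
from rig import *
from h import *
b=get_image("wrist"); e=np.array([.968,.25,0]); o=np.array([.5522,-.0058,0])
for n,x,z,m in (("lip front top",11,.0485,203.2),("stop rear top",35,.0485,146.8),("label(x=-0.7)",-.7,.042,225.2)):
    q=proj(b,o+e*x/1e3+[0,0,z]); q1=proj(b,o+e*(x+1)/1e3+[0,0,z]); print(n,q.round(1),"measured row",m,"tester-x error mm",((m-q[1])/(q1[1]-q[1])).round(2))
E
```

```text
lip front top [317.9 203. ] measured row 203.2 tester-x error mm -0.07
stop rear top [317.9 147.1] measured row 146.8 tester-x error mm 0.13
label(x=-0.7) [317.9 223.3] measured row 225.2 tester-x error mm -0.96
```

```bash
python3 - <<'E'
from rig import *
from h import *
w=cv2.imread("pics/w2.png").astype(int); b=get_image("wrist")["frame"][:,:,::-1].astype(int)
print("w2",[(r,*w[r,306:315].mean(0).astype(int)) for r in [*range(136,146),*range(160,172),*range(200,211)]])
print("now",[(r,*b[r,300:335].mean(0).astype(int)) for r in range(216,232)])
E
python3 -m crank '[0,0,0,0.0015,0.0004,0,30, 0,0,0,0,0,0,30, 0,0,0,0,0,0,30]' 70 | grep -E "time|posi|ft_f|grip"
```

```text
w2 [(136, np.int64(193), np.int64(127), np.int64(60)), (137, np.int64(193), np.int64(127), np.int64(60)), (138, np.int64(192), np.int64(126), np.int64(60)), (139, np.int64(184), np.int64(125), np.int64(69)), (140, np.int64(117), np.int64(113), np.int64(105)), (141, np.int64(121), np.int64(118), np.int64(113)), (142, np.int64(138), np.int64(136), np.int64(130)), (143, np.int64(141), np.int64(151), np.int64(152)), (144, np.int64(124), np.int64(164), np.int64(182)), (145, np.int64(120), np.int64(164), np.int64(184)), (160, np.int64(97), np.int64(169), np.int64(73)), (161, np.int64(128), np.int64(154), np.int64(111)), (162, np.int64(146), np.int64(146), np.int64(135)), (163, np.int64(147), np.int64(145), np.int64(136)), (164, np.int64(148), np.int64(145), np.int64(137)), (165, np.int64(148), np.int64(145), np.int64(137)), (166, np.int64(148), np.int64(145), np.int64(137)), (167, np.int64(150), np.int64(147), np.int64(139)), (168, np.int64(171), np.int64(171), np.int64(164)), (169, np.int64(222), np.int64(227), np.int64(223)), (170, np.int64(225), np.int64(231), np.int64(227)), (171, np.i
[... 842 characters left out ...]
 np.int64(174), np.int64(170)), (221, np.int64(151), np.int64(149), np.int64(142)), (222, np.int64(146), np.int64(143), np.int64(135)), (223, np.int64(146), np.int64(142), np.int64(134)), (224, np.int64(146), np.int64(143), np.int64(135)), (225, np.int64(156), np.int64(155), np.int64(148)), (226, np.int64(211), np.int64(217), np.int64(212)), (227, np.int64(227), np.int64(233), np.int64(229)), (228, np.int64(228), np.int64(234), np.int64(230)), (229, np.int64(228), np.int64(234), np.int64(230)), (230, np.int64(229), np.int64(235), np.int64(231)), (231, np.int64(229), np.int64(235), np.int64(231))]
time_s: 17.1
position: [0.5324, -0.011, 0.047]
ft_force: [-28.0, -12.6, 24.9]
grip_width: 0.0401
```

```bash
python3 - <<'E'
from rig import *
s=observe(); print(s["position"],s["ft_force"],s["qvel"].round(2)); print(close_job())
E
```

```text
[ 0.53242257 -0.01098047  0.04697087] [-27.97677653 -12.60523471  24.90829862] [-0.14 -0.08  0.05 -0.05 -0.12  0.04]
the job is handed in; nothing more can be done
None
```

I handed the job in at about 17 s of the 72 s. The grey pack is pressed home in the pocket with the gripper still on it. `close_job()` gives no verdict, so I can't confirm it passed.

**Cover:** I lifted the large orange cover off by its rib and stood it on open mat at about (0.43, 0.20). The rim touched at exactly the predicted height. Later pictures show it upright, let go and clear of the tester.

**Pack:** I gripped the green-striped pack by its sides, set it on the deck and pushed it under the lip until it stopped.

Last checks:
- **Hard stop:** another 1.5 mm of commanded push moved the tool only about 0.1 mm. The horizontal force rose from about 25 N to 31 N, well above the pins' 7 N.
- **Push force:** I left it pressing at about 31 N horizontally and 25 N downward.
- **Pins:** resistance built up over about the last 5 mm, and all four pin tails show behind the stop.
- **Alignment:** the pack looks square, and I estimate it is within 1 mm of the pocket's middle.
- **Bystanders:** nothing looked moved in the last top and side pictures. I judged this by eye and did not measure it.

**Disagreement:** two readings of the label edge put the nose about 1 mm short of home and about 1 mm past it. That is within the error of reading it, so I relied on the hard stop.

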